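Stop down the light port's iris to the index

TASK

The upward light port on the optical table has its iris nearly wide open. With the fingertips, gently push the iris lever by its white handle round its arc until the steel rod stands centred over the red index clamp on the scale, and leave it at rest there. Only push: do not pinch the handle or force the lever, and leave the parts lying about where they are.

Things in the scene. Friction and masses are not known exactly. Their poses are not given: they have to be found in the camera images.
- light_port: the light port, bolted to the table: 100 x 100 x 10 mm base plate, black 66 mm cube, and on it, on a short tube, a round black iris housing 112 mm across whose flat top (scale, white marks) is 100 mm above the table. Origin: on the table, on the iris's upright axis; z up; x points along the finned LED head, 60 mm across, sticking out 155 mm from the axis on the far side, top 73 mm high
- iris_lever: the grey iris ring (84 mm across, top 110 mm above the table) with its lever, a level steel rod 5 mm thick, centre line 108 mm high, reaching 90 mm from the axis. Origin: on the upright axis at table height; x points outwards along the lever, z up. Starts near wide open; seen from above, counterclockwise stops down. Stays where left: friction about 2 N at the handle, little inertia
- lever_knob (a point): the middle of the lever's handle, an upright white cylinder 12 mm across, standing on the rod 84 mm from the axis, from 102 to 129 mm above the table (this point: 116 mm); axes as iris_lever. Firm stops: the lever points from 2.167 rad (wide open) to 4.117 rad counterclockwise of the light port's x axis
- index_clamp: the red index clamp, screwed fast on the rim of the scale, 0.35 to 1.75 rad counterclockwise of where the lever starts. Origin: on the iris's axis at table height; x points outwards through the middle of the clamp, z up. The lever is set when its x axis and this x axis point the same way
- index_mark (a point): the middle of the red clamp's top, 56.5 mm from the axis, 104 mm above the table (the lever's rod passes over it); axes as index_clamp. The clamp is 12 mm wide along the rim and lies 50 to 63 mm from the axis; a brass thumbscrew reaches out to 71 mm at 96 mm height
- lens_tube: a black lens tube, 33 mm across and 56 mm tall, standing beside the light port (origin: middle of its foot); loose, to be left alone
- clamp_fork: a flat steel table clamp (slotted fork), 70 x 30 x 9 mm, with a dark screw head, lying in front of the light port (origin: middle of its underside); loose, to be left alone
- lens_ring: a lens in a black retaining ring, 51 mm across and 11 mm tall, lying beside the light port (origin: middle of its underside); loose, to be left alone
- post_stand: a short optical post in a black holder on a round foot, 32 mm across and 86 mm tall (origin: middle of its foot); loose, to be left alone
- dish: an empty clear plastic culture dish, 90 mm across and 15 mm tall (origin: middle of its underside); loose, to be left alone
- ball_driver: a ball driver with a blue handle, 160 mm long, lying on the table; loose, to be left alone
- solvent_bottle: an amber solvent bottle with a white cap, 54 mm across and 120 mm tall (origin: middle of its foot); loose, to be left alone
Not all that is in view belongs to the job. What is shaped like the light_port but brown or purple is not meant.

How it is judged:
At the end, for the whole second after the job is handed in: the iris lever is at rest, pointing the same way as the red index clamp to within 0.06 rad (3.4 degrees) (angle between the x axis of iris_lever and the x axis of index_clamp, either way round below 0.06 rad and angular speed of iris_lever below 0.02 rad/s); the robot touches nothing.
It fails at once if the lever is pinched or forced: more than 20 N between the fingers and the lever (contact force between the fingers and iris_lever above 20 N).
It fails at once if a loose part is knocked, carried or lifted: it moves more than 15 mm (distance of any of lens_tube, clamp_fork, lens_ring, post_stand, dish, ball_driver, solvent_bottle from where it was at the start of the episode above 0.015 m).
It also fails if it takes over 40 s, if anything falls off the work surface, if the arm or the gripper's body presses on something with over 40 N, if the wrist force passes 120 N, or if a joint passes its speed limit or range.

ROBOT

A 7-joint arm with a two-finger parallel gripper is mounted at the origin on the work surface. World frame = base frame: x ahead of the robot, y to its left, z up, the work surface at z = 0. Lengths are in m, angles in rad, forces in N, time in s.
With the tool pointing down it reaches from about 0.375 to 0.925 m from the base axis. Payload 3.1 kg.
Tool frame: the origin (TCP) lies between the finger pads; the fingertips stand 19 mm ahead of it and the grasp point (between the pads) is the TCP; z points along the fingers, y is the line along which they close (so a half turn about z gives the same grasp; the last joint's range is limited). The gripper opens to 85 mm and grips with 20 to 120 N. Pads are 22 mm wide; open, the fingers measure 114 mm over their backs; the gripper's body (76 mm by 85 mm) begins 54 mm behind the grasp point. The pads swing forward as they close: fully open they stand 13 mm farther back than shut.
Start: joints at [1.043, 0.383, 0.044, 1.598, -0.018, 1.161, -0.05], TCP at [0.271, -0.591, 0.25] pointing down, gripper open.
Joint ranges: [-2.61, 2.61], [-0.41, 2.15], [-1.48, 1.57], [0, 2.5], [-1.57, 4.71], [0.05, 1.97], [-2.85, 2.85]. Speed limits (rad/s): [2.79, 2.79, 3.14, 3.14, 3.14, 3.14, 3.14].

INTERFACE

Orientations are given as a unit quaternion [x, y, z, w].
In Python, from workcell import robot, command_gripper, viewer gives the robot as it stands. Calls block until the motion is done:
- robot.move_pose(position, orientation): joint-space move of the TCP to a pose.
- robot.line_to(position, ori=None, velocity=0.15, max_force=None): straight line of the TCP; ori=None keeps the orientation; velocity is the mean speed in m/s. With max_force (N) it stops when the force on the tool has changed by that much, and returns True; else False.
- robot.goto_joints(angles): joint-space move.
- command_gripper(opening, f_grip=None): opening from 0.0 (shut) to 1.0 (fully open); f_grip is the grip in N (None keeps the last); returns when the fingers have stopped.
- robot.dwell(seconds).
- robot.ik(position, orientation): joint angles nearest the present ones, or None.
- viewer.capture(name): name is "scene" or "top" or "wrist"; returns a dict with "image" (400x640x3 uint8, blue, green, red), "camera_matrix" (3x3 intrinsics, pixels), "distortion" ([k1, k2, p1, p2, k3] as OpenCV has them; the pictures are not rectified), "extrinsics" (4x4, takes a point from camera to world coordinates). Camera axes: x right, y up, looking along -z (the intrinsics and any distortion apply to the point x, -y, -z); pixel columns grow to the right and rows downward; lengths in m; the calibration is good to about 2 mm. A picture is of the moment at which its call begins. There is no depth.
A pose or a line that the arm cannot do raises robot.PlanningError and nothing moves.
- robot.finish_job(): hands the job in; it is judged then, once.
Readings, each from a call of its own:
- robot.current_time(): time.
- robot.current_q(): joint angles.
- robot.current_joint_velocities(): joint speeds.
- robot.current_joint_efforts(): joint torques, N m.
- robot.current_ee_pos(): TCP position.
- robot.current_tcp_rot(): TCP orientation.
- robot.current_contact_force(): force on the tool from outside, world axes, zero at the start.
- robot.current_wrist_torque(): the same for the moment, N m.
- robot.current_gripper_width(): opening from 0.0 (shut) to 1.0 (fully open).
- robot.current_grasp_force(): force on a finger pad.
Only numpy, scipy, OpenCV 4.12 (cv2) and the standard library are available. Lean on these libraries where they do the work, as an engineer would, in place of code of your own. Each camera call takes 0.05 s, during which the arm holds its last target. There are 200 camera calls.

## Working session

There is one attempt and no reset: what is moved stays moved. The work goes in short steps, each a Python script; the robot and the scene stay as the last script left them, time stands still between calls to the robot, and variables do not carry over. Pictures are saved under pics/ and viewed, at most 10 in all, crops included, and the job is handed in when it is done.

```bash
mkdir -p pics
cat > h.py <<'E'
import numpy as np, cv2
from workcell import robot, command_gripper, viewer
def cap(n,f):
    c=viewer.capture(n); cv2.imwrite(f'pics/{f}.png',c['image']); np.savez(f'pics/{f}.npz',K=c['camera_matrix'],D=c['distortion'],E=c['extrinsics']); return c
def ray(f,uv,z):
    c=np.load(f'pics/{f}.npz'); p=cv2.undistortPoints(np.array([[uv]],float),c['K'],c['D'])[0,0]
    d=c['E'][:3,:3]@[p[0],-p[1],-1]; o=c['E'][:3,3]; return o+d*(z-o[2])/d[2]
def proj(f,P):
    c=np.load(f'pics/{f}.npz'); E=np.linalg.inv(c['E']); p=E[:3,:3]@np.array(P)+E[:3,3]
    return cv2.projectPoints(np.array([[p[0],-p[1],-p[2]]]),np.zeros(3),np.zeros(3),c['K'],c['D'])[0].ravel()
E
python3 - <<'E'
from h import *
a=cap('top','top0');b=cap('scene','scene0')
print(a['extrinsics'],b['extrinsics'])
E
```

```text
[[ 0.02184892  0.99347039 -0.11197857  0.38154553]
 [-0.99970649  0.02288288  0.00795652  0.00220153]
 [ 0.01046696  0.11177186  0.99367877  1.24355882]
 [ 0.          0.          0.          1.        ]] [[-0.47318338 -0.50431065  0.72233528  1.29834815]
 [ 0.88085497 -0.25794519  0.39693676  0.4415022 ]
 [-0.01385652  0.8240965   0.56627992  0.70006745]
 [ 0.          0.          0.          1.        ]]
```

View pics/top0.png

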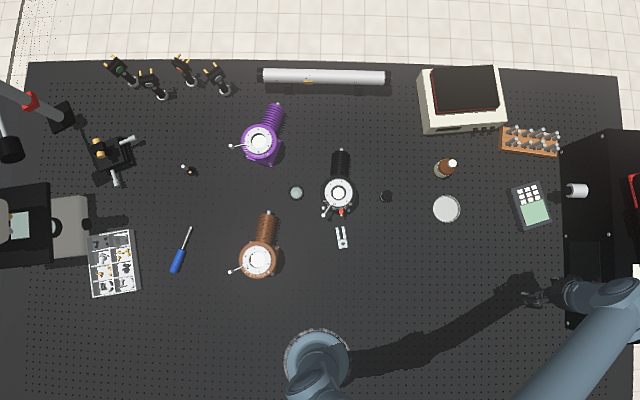

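View pics/scene0.png

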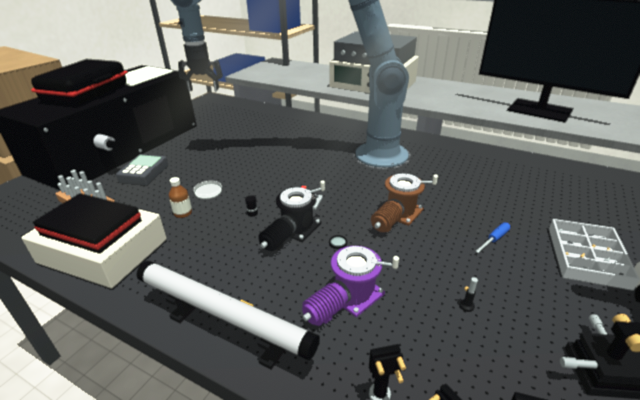

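Top view: there are three candidates, purple (259,142), brown (258,260) and black (339,193). The black one is meant. Its lever handle is near (323,215) and the red clamp near (341,212). I'll check this in a close crop.

Run:
```python
import cv2
a=cv2.imread('pics/top0.png')[170:230,300:380]
cv2.imwrite('pics/c1.png',cv2.resize(a,None,fx=10,fy=10,interpolation=cv2.INTER_CUBIC))
```

```text
(no output)
```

View pics/c1.png

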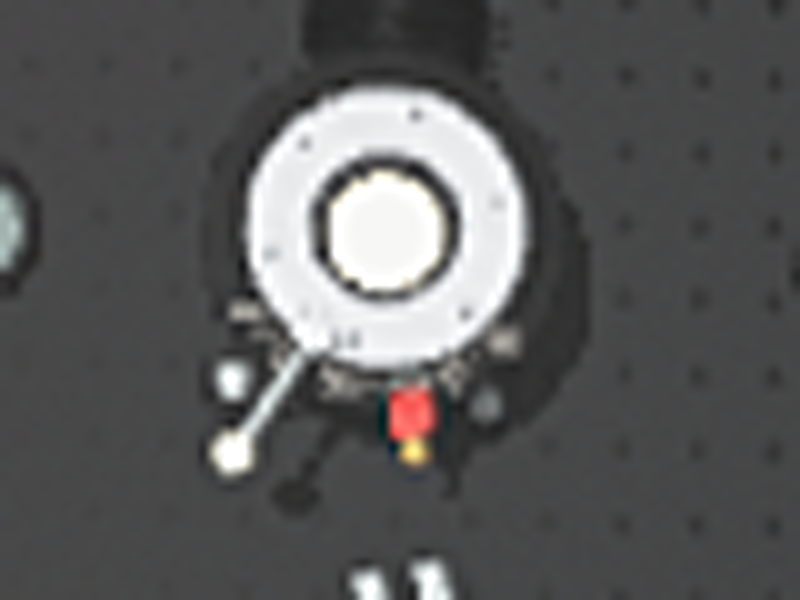

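The crop shows the ring centre at (386,227), the handle top at (232,453), the red clamp at (412,413) and the brass screw below the clamp at (414,452). The black port is the right one.

Run:
```python
from h import *
f=lambda x,y,z: ray('top0',[300+(x+.5)/10-.5,170+(y+.5)/10-.5],z)
c=f(386,227,.110);k=f(232,453,.129);m=f(412,413,.104)
for p in(c,k,m):
    d=p-c; print(p.round(4),np.hypot(d[0],d[1]).round(4),np.arctan2(d[1],d[0]).round(3))
print(robot.current_tcp_rot(),robot.current_ee_pos(), c[:2])
```

```text
[ 0.5375 -0.0533  0.11  ] 0.0 0.0
[ 0.4662 -0.0079  0.129 ] 0.0846 2.574
[ 0.4815 -0.0625  0.104 ] 0.0568 -2.979
[ 9.76987737e-01  2.13292016e-01 -3.17131401e-04 -1.17329749e-03] [ 0.27050581 -0.59014083  0.24899741] [ 0.53754821 -0.05334361]
```

Radii are 84.6 mm for the handle (84 expected) and 56.8 mm for the clamp (56.5 expected), so the measurement fits. The turn needed is about 0.73 rad counterclockwise. I'll push with the shut fingers' side, stop a little short, then look.

```bash
cat >> h.py <<'E'
from scipy.spatial.transform import Rotation as R
C=np.array([0.5375,-0.0533])
def pose(a,z,r=.084):
    x=np.array([np.sin(a),-np.cos(a),0]) # minus tangent
    zt=np.array([0,0,-1.]); return np.r_[C+r*np.array([np.cos(a),np.sin(a)]),z], R.from_matrix(np.c_[x,np.cross(zt,x),zt]).as_quat()
def arc(a0,a1,z=.134,v=.04):
    n=max(1,int(np.ceil(abs(a1-a0)/.08)))
    for a in np.linspace(a0,a1,n+1)[1:]:
        p,q=pose(a,z)
        if robot.line_to(p,q,velocity=v,max_force=10): print('stopped',a); return True
        print(round(a,3),robot.current_contact_force().round(1) if hasattr(robot.current_contact_force(),'round') else robot.current_contact_force())
E
python3 - <<'E'
from h import *
for a in(2.24,3.1):
    p,q=pose(a,.134); print(robot.ik(p,q))
command_gripper(0.0,20)
robot.move_pose(*pose(2.24,.25))
print(robot.line_to(pose(2.24,.134)[0],velocity=.1,max_force=10),robot.current_ee_pos(),robot.current_time())
cap('scene','s1');cap('wrist','w1');cap('top','t1')
E
python3 - <<'E'
import cv2,numpy as np
s=cv2.imread('pics/s1.png')[150:270,230:370]
w=cv2.imread('pics/w1.png')
s=cv2.resize(s,(466,400),interpolation=cv2.INTER_CUBIC)
cv2.imwrite('pics/c2.png',cv2.resize(np.hstack([s,w]),None,fx=.72,fy=.72))
E
```

```text
[ 0.3644427   0.2675319  -0.52391223  2.06332937  0.17648234  0.85300147
 -1.16227922]
[ 0.49709001  0.21051329 -0.51355818  2.12847969  0.13906711  0.83393332
 -0.14234386]
False [0.48610169 0.01267103 0.13470925] 4.4583
```

View pics/c2.png

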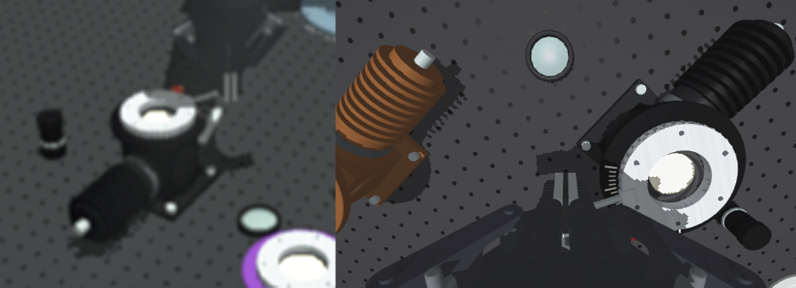

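The left half (scene) shows the shut fingertips at (231,85), just beside the handle end of the lever, which they hide. The right half (wrist) shows the tips at (566,190), clear of the housing and of the rod, which ends near (600,203). Nothing is in contact, so I start the push.

```bash
python3 - <<'E'
from h import *
if not arc(2.24,3.0):
    p,q=pose(2.94,.134); robot.line_to(p,q,velocity=.05)
    robot.line_to(np.r_[p[:2],.2],velocity=.1)
    robot.line_to(np.r_[pose(2.5,.25,.16)[0]],velocity=.15)
print(robot.current_time(),robot.current_ee_pos())
cap('top','t2');cap('wrist','w2')
E
python3 - <<'E'
import cv2,numpy as np
a=cv2.imread('pics/t2.png')[170:230,300:380]
w=cv2.imread('pics/w2.png')
cv2.imwrite('pics/c3.png',cv2.resize(a,None,fx=10,fy=10,interpolation=cv2.INTER_CUBIC))
E
```

```text
2.316 [-0.1  0.3 -0.5]
2.392 [0.8 0.1 0.9]
2.468 [1.1 0.6 0.5]
2.544 [1.6 0.8 0.9]
2.62 [2.2 1.1 0.9]
2.696 [1.  1.2 0.5]
2.772 [0.8 0.8 0.4]
2.848 [1.7 0.7 1. ]
2.924 [-0.1  0.5  0.3]
3.0 [0.9 0.4 0.6]
9.5917 [0.40925287 0.04166293 0.2495638 ]
```

View pics/c3.png

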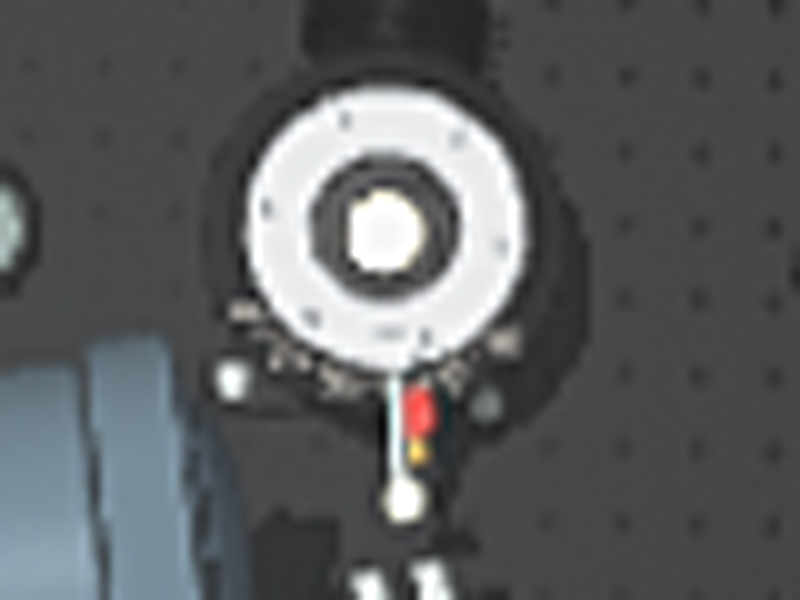

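View pics/w2.png

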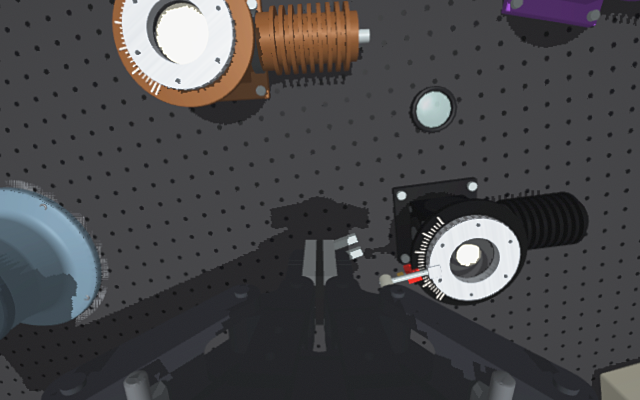

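Top: the lever is at handle (405,499), still a little short of the red clamp (412,413). Wrist: the rod covers one side of the clamp. I'll compute the remaining angle and look at an enlarged wrist crop.

Run:
```python
from h import *
f=lambda x,y,z: ray('top0',[300+(x+.5)/10-.5,170+(y+.5)/10-.5],z)
c=f(386,227,.110)
for n,p in(('k',f(405,499,.129)),('rod@clamp',f(396,411,.1105)),('clamp',f(412,413,.104)),('screw',f(414,452,.098))):
    d=p-c; print(n,np.hypot(d[0],d[1]).round(4),(np.arctan2(d[1],d[0])%6.283).round(3))
a=cv2.imread('pics/w2.png')[225:315,365:485]
cv2.imwrite('pics/c4.png',cv2.resize(a,None,fx=6,fy=6,interpolation=cv2.INTER_CUBIC))
```

```text
k 0.0841 3.214
rod@clamp 0.0562 3.212
clamp 0.0568 3.304
screw 0.0682 3.294
```

View pics/c4.png

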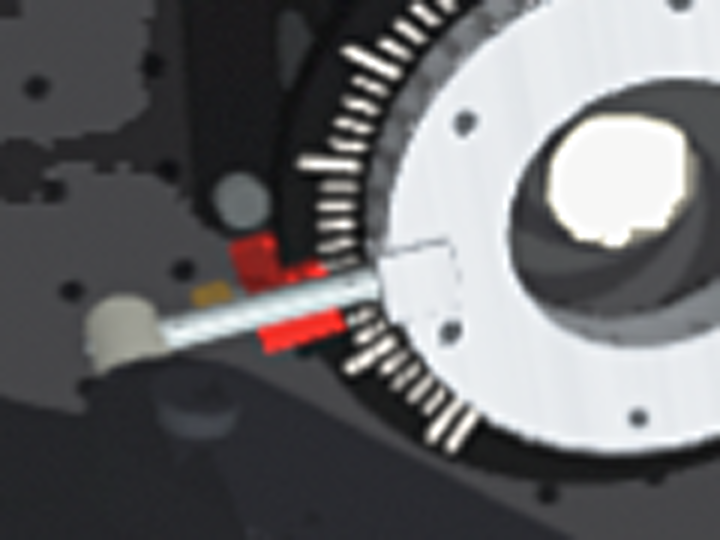

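The rod lies over the near part of the clamp and is about 0.087 rad short (lever 3.213, clamp 3.30). The push at finger angle 3.0 gave lever 3.213, so the next stop is 3.087.

Run:
```python
from h import *
robot.move_pose(*pose(2.88,.2))
robot.line_to(pose(2.88,.134)[0],velocity=.1,max_force=10)
if not arc(2.88,3.087,v=.03):
    p,q=pose(3.0,.134); robot.line_to(p,q,velocity=.05)
    robot.line_to(np.r_[p[:2],.2],velocity=.1)
    robot.line_to(pose(2.5,.25,.16)[0],velocity=.15)
print(robot.current_time())
cap('top','t3');cap('wrist','w3')
a=cv2.resize(cv2.imread('pics/t3.png')[190:225,318:362],None,fx=10,fy=10,interpolation=cv2.INTER_CUBIC)
b=cv2.resize(cv2.imread('pics/w3.png')[240:310,365:435],(350,350),interpolation=cv2.INTER_CUBIC)
cv2.imwrite('pics/c5.png',np.hstack([a,b]))
```

```text
2.949 [ 0.7 -0.1 -0.3]
3.018 [-0.4  0.2  0.7]
3.087 [-0.5  1.2  0.1]
13.9833
```

View pics/c5.png

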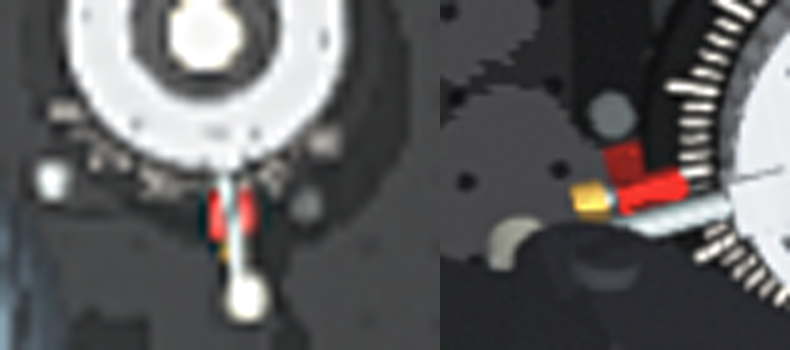

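Run:
```python
from h import *
f=lambda x,y,z: ray('top0',[300+(x+.5)/10-.5,170+(y+.5)/10-.5],z)
c=f(386,227,.110)
for n,p in(('k',f(425,496,.129)),('rod@clamp',f(412,413,.1105)),('clamp',f(412,413,.104))):
    d=p-c; print(n,np.hypot(d[0],d[1]).round(4),(np.arctan2(d[1],d[0])%6.283).round(3))
robot.dwell(.5); print(robot.finish_job())
```

```text
k 0.0837 3.286
rod@clamp 0.0573 3.296
clamp 0.0568 3.304
the job is handed in; nothing more can be done
None
```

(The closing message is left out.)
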